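# Build up a rubber mount on its stud

### The job

Build up the rubber mount on the upright stud of the grey round plate: slide on the black rubber cushion first, then the brass spacer, then the blue cushion, and put the red cap on top over the end of the stud, each lying flat on the one below. Leave the tin cup, the paint brush and the spanner where they are.

Things in the scene. Friction and masses are not known exactly. Their poses are not given: they have to be found in the camera images.
- mount_plate: Round grey steel plate fixed to the table, 90 mm diameter, 10 mm thick, with an upright steel stud in its centre: 12 mm diameter, its end 67 mm above the table (57 mm above the plate), the last 7 mm tapered to 6 mm diameter. Origin: centre of the plate's underside, on the table; z up along the stud.
- black_cushion: Black rubber ring lying flat, outer diameter 62 mm, height 22 mm, with a through hole of 26 mm diameter; practically rigid, 0.08 to 0.17 kg. The body's origin: centre of its underside, z axis up along the hole.
- brass_spacer: Flat yellow brass ring lying flat, outer diameter 52 mm, height 8 mm, through hole 26 mm diameter, 0.07 to 0.14 kg. The body's origin: centre of its underside, z axis up along the hole.
- blue_cushion: Blue plastic ring lying flat with a steel-rimmed hole, outer diameter 56 mm, height 18 mm, through hole 26 mm diameter; rigid, 0.06 to 0.11 kg. The body's origin: centre of its underside, z axis up along the hole.
- red_cap: Round red plastic cap with a ribbed side, standing closed end up, outer diameter 42 mm, height 22 mm; from below it has a blind hole of 25 mm diameter, 16 mm deep, which goes over the end of the stud. 0.035 to 0.07 kg. Origin: centre of its open underside, z axis up.
- tin_cup: Bystander: loose open tin cup, 76 mm diameter, 61 mm high, standing upright. Origin: centre of its underside.
- brush: Bystander: loose flat paint brush lying on the table, 196 mm long (along its x), 61 mm wide, 14 mm thick. Origin: centre of its underside.
- wrench: Bystander: loose steel spanner lying on the table at the right, about 98 x 191 x 8 mm. Origin: centre of its underside.
Mind the look-alikes: they are no part of the job. Of the things that look like the black_cushion, take the one that is farthest to the robot's right at the start. Several things have the shape of the brass_spacer; the one meant has the colours described above.

How it is judged:
By the outcome, as a careful person would: the job done as asked, in the order asked, and still so for the second after the job is handed in, with the robot touching nothing.
It also fails if it takes over 106 s, if anything falls off the work surface, if the arm or the gripper's body presses on something with over 40 N, if the wrist force passes 120 N, or if a joint passes its speed limit or range.

### The arm

A 6-joint arm with a two-finger parallel gripper is mounted at the origin on a cart in front of the work surface, level with it; the furniture and walls round the work are solid. World frame = base frame: x ahead of the robot, y to its left, z up, the work surface at z = 0. Lengths are in m, angles in degrees, forces in N, time in s.
With the tool pointing down it reaches from about 0.35 to 0.875 m from the base axis. Payload 4.2 kg.
Tool frame: the origin (TCP) lies at the very end of the fingers, on their centre line; the grasp point (between the pads) lies 19 mm behind it; z points along the fingers, y is the line along which they close (so a half turn about z gives the same grasp; the last joint's range is limited). The gripper opens to 87 mm and grips with 3 to 60 N. Pads are 19 mm wide; open, the fingers measure 117 mm over their backs; the gripper's body (75 mm by 190 mm) begins 51 mm behind the grasp point.
Start: joints at [-56.459, 22.042, 0.453, 0, -68.411, -14.817], TCP at [0.201, -0.592, 0.223] pointing down, gripper open.
Joint ranges: [-179.83, 179.83], [-69.29, 118.12], [-61.27, 80.66], [-181.25, 117.63], [-171.15, -9.14], [-177.46, 177.46]. Speed limits (degrees/s): [159.86, 159.86, 180, 180, 180, 180].

### API

Orientations are given as a 3x3 rotation matrix whose columns are the frame's x, y, z axes.
In Python, from station import sense, cams, r gives the robot as it stands. The module is installed in compiled form; this text tells all that it offers.
- The arm moves only by the tool step_arm, never from a script. Its argument "targets" is text: rows parted by semicolons, each of 4 numbers parted by spaces: the shift along the tool's x, y, z in cm, then the turn about the tool's z in degrees. In form: x y z turn; .... A call has 1 to 12 rows; each row shifts and turns the commanded pose from where the row before left it, along the tool's axes as they then stand; what a row does not reach is not made up. A row lasts 1/12 s, in which the tool goes at most 41.7 mm and 7.16 degrees, less where a joint would pass 70% of its speed; a pose out of reach is approached as far as the arm can. A call with a gripper value outside its range is refused whole. "claw" is the finger opening in cm, from 0 to 8.7, set as the call begins (left out, the last holds). The fingers move at their own pace and stop on an object; the grip force is fixed at half the most. Time passes only in rows, so rows that do not move let the fingers close. It gives the time, the measured TCP pose, the force, the opening and the grip force at its end, in the units of the state.
- sense(): the state, without advancing time (a new reading comes with each control period).
- cams.capture(name): name is "scene" or "side" or "wrist"; returns a dict with "frame" (420x560x3 uint8, blue, green, red), "vertical_fov" (degrees; the focal length in pixels is half the picture's height over the tangent of half this angle, whatever the lens; pixels are square), "cx", "cy" (the principal point, pixels), "eye" and "rotation" of the camera in the world; the wrist camera has in their place "tool_from_camera" (4x4, takes a point from camera to tool coordinates, whose origin is the TCP and whose axes are the flange's). Camera axes: x right, y down, z forward; pixel columns grow to the right and rows downward; lengths in m; the calibration is good to about 2 mm. A picture is of the moment at which its call begins: read the wrist's pose just before it. There is no depth.
- r.finish_job(): hands the job in; it is judged then, once.
The state is a dict: "time_s": time; "joints": joint angles; "joint_velocities": joint speeds; "effort": joint torques, N m; "tcp_pos": TCP position; "ee_rot": TCP orientation; "wrist_force": force on the tool from outside, world axes, zero at the start; "moment": the same for the moment, N m; "gripper_width": opening from 0.0 (shut) to 1.0 (fully open); "gripper_force": force on a finger pad.
Only numpy, scipy, OpenCV 4.12 (cv2) and the standard library are available. Lean on these libraries where they do the work, as an engineer would, in place of code of your own. Each camera call takes 0.05 s, during which the arm holds its last target. There are 200 camera calls.

## Working session

There is one attempt and no reset: what is moved stays moved. The work goes in short steps, Python scripts to look and compute and a tool call to move; the robot and the scene stay as the last step left them, time stands still between calls to the robot, and variables do not carry over. Pictures are saved under pics/ and viewed, at most 14 in all, crops included, and the job is handed in when it is done.

Besides the shell and the picture viewer there is one more tool, called after "Call:" by a JSON object that holds its "name" and its "arguments". step_arm: Moves the arm, as the interface text tells. Its arguments: {"type":"object","properties":{"targets":{"type":"string"},"claw":{"type":"number"}},"required":["targets"]}

```bash
mkdir -p pics; cat > h.py <<'E'
import numpy as np, cv2
from station import sense, cams, r
def cap(name, fn=None):
    s=sense(); c=cams.capture(name); im=c["frame"]
    if fn: cv2.imwrite("pics/"+fn,im)
    if name=="wrist":
        T=np.array(c["tool_from_camera"]); R=np.array(s["ee_rot"]).reshape(3,3)
        c["eye"]=np.array(s["tcp_pos"])+R@T[:3,3]; c["rotation"]=R@T[:3,:3]
    c["f"]=im.shape[0]/2/np.tan(np.radians(c["vertical_fov"])/2)
    c["eye"]=np.array(c["eye"]); c["rotation"]=np.array(c["rotation"]).reshape(3,3)
    return c
def ray(c,u,v,z):
    d=c["rotation"]@np.array([(u-c["cx"])/c["f"],(v-c["cy"])/c["f"],1.])
    e=c["eye"]; return e+d*(z-e[2])/d[2]
def proj(c,p):
    q=c["rotation"].T@(np.array(p)-c["eye"]); return c["cx"]+c["f"]*q[0]/q[2],c["cy"]+c["f"]*q[1]/q[2]
E
python3 - <<'E'
from h import *
for n in("scene","side","wrist"):
    c=cap(n,n+"0.png"); print(n,c["eye"].round(3),c["rotation"].round(3).tolist(),c["f"],c["cx"],c["cy"],[k for k in c])
s=sense(); print({k:np.round(v,3).tolist() for k,v in s.items()})
E
```

```text
scene [ 1.028 -1.107  0.599] [[0.922, 0.181, -0.342], [0.386, -0.386, 0.838], [0.019, -0.905, -0.426]] 492.6815594669787 284.0093321718714 214.9201985808567 ['frame', 'vertical_fov', 'cx', 'cy', 'eye', 'rotation', 'f']
side [0.145 0.711 0.574] [[-0.862, -0.283, 0.421], [-0.507, 0.491, -0.709], [-0.006, -0.824, -0.566]] 401.7181169383804 280.42484223232617 205.35993931173928 ['frame', 'vertical_fov', 'cx', 'cy', 'eye', 'rotation', 'f']
wrist [ 0.13  -0.615  0.384] [[-0.323, 0.909, 0.263], [0.947, 0.309, 0.091], [0.002, 0.278, -0.961]] 348.7149922228558 282.97131737947143 211.96807429328544 ['frame', 'vertical_fov', 'cx', 'cy', 'tool_from_camera', 'eye', 'rotation', 'f']
{'time_s': 0.15, 'joints': [-56.46, 22.081, 0.398, -0.021, -68.412, -14.816], 'joint_velocities': [-0.019, -0.074, 0.234, 0.137, -0.017, -0.079], 'effort': [0.001, -39.105, 18.759, 4.222, 0.012, -0.0], 'tcp_pos': [0.2, -0.591, 0.222], 'ee_rot': [[-0.947, -0.321, -0.001], [-0.321, 0.947, 0.002], [0.0, 0.002, -1.0]], 'wrist_force': [0.371, 0.088, -0.337], 'moment': [0.015, 0.001, 0.036], 'gripper_force': 0.0, 'gripper_width': 1.004}
```

View pics/scene0.png

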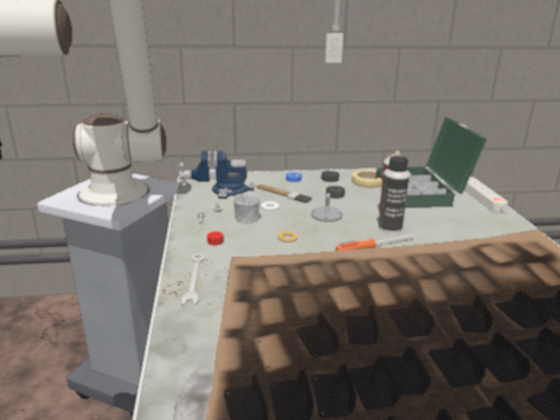

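View pics/side0.png

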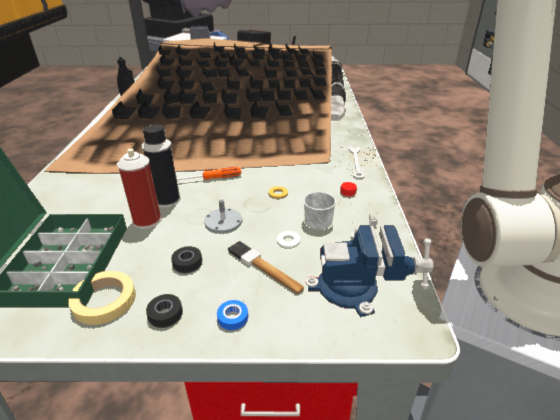

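The scene view shows the plate at (327,213), the right-hand black ring at (335,192), the brass ring at (287,237), the blue ring at (294,176) and the red cap at (215,238). In the side view these are at (223,220), (187,259), (278,192), (232,314) and (348,189). The second black ring, at side (164,310), and the white ring are look-alikes.

```bash
cat > m.py <<'E'
from h import *
def blob(im,lo,hi,seed,rad=45):
    hsv=cv2.cvtColor(im,cv2.COLOR_BGR2HSV)
    m=cv2.inRange(hsv,np.array(lo),np.array(hi))
    if lo[0]==0 and hi[0]==10: m|=cv2.inRange(hsv,np.array([170]+lo[1:]),np.array([180]+hi[1:]))
    w=np.zeros_like(m); cv2.circle(w,seed,rad,255,-1); m&=w
    cs,_=cv2.findContours(m,cv2.RETR_EXTERNAL,cv2.CHAIN_APPROX_NONE)
    c=max(cs,key=cv2.contourArea); return c
def centre(c):
    m=cv2.moments(cv2.convexHull(c)); return m["m10"]/m["m00"],m["m01"]/m["m00"]
def tri(a,ua,b,ub):
    A=[];y=[]
    for c,u in((a,ua),(b,ub)):
        d=c["rotation"]@np.array([(u[0]-c["cx"])/c["f"],(u[1]-c["cy"])/c["f"],1]); d/=np.linalg.norm(d)
        P=np.eye(3)-np.outer(d,d); A.append(P); y.append(P@c["eye"])
    x,res,_,_=np.linalg.lstsq(np.vstack(A),np.hstack(y),rcond=None); return x
COL={"black":([0,0,0],[180,255,70]),"brass":([15,110,90],[35,255,255]),"blue":([100,120,60],[130,255,255]),"red":([0,140,60],[10,255,255])}
E
python3 - <<'E'
from m import *
S=cap("scene");D=cap("side")
for n,a,b,h in(("black",(335,192),(187,259),.022),("brass",(287,237),(278,192),.008),("blue",(294,176),(232,314),.018),("red",(215,238),(348,189),.022)):
    ca=blob(S["frame"],*COL[n],a,14);cb=blob(D["frame"],*COL[n],b,24)
    ua,ub=centre(ca),centre(cb)
    print(n,np.round(ua,1),np.round(ub,1),cv2.boundingRect(ca),cv2.boundingRect(cb),"tri",tri(S,ua,D,ub).round(4),"side",ray(D,*ub,h/2)[:2].round(4),"scene",ray(S,*ua,h/2)[:2].round(4))
print("plate",ray(D,223,219,.01).round(3),ray(S,327,214,.01).round(3),"studtop",ray(D,222,201,.067).round(3))
for n,p in(("bottle",(165,195)),("redbottle",(147,220)),("cup",(319,220)),("brush",(265,265)),("brushend",(238,245)),("brushhandle",(298,290)),("vise",(345,285)),("white",(288,239)),("black2",(164,312))): print(n,ray(D,*p,.0).round(3))
C=cv2.resize(D["frame"][130:350,100:400],None,fx=2.6,fy=2.6); cv2.imwrite("pics/c1.png",C[:600])
E
```

```text
Traceback (most recent call last):
  File "m.py", line 10, in centre
    m=cv2.moments(cv2.convexHull(c)); return m["m10"]/m["m00"],m["m01"]/m["m00"]
                                             ~~~~~~~~^~~~~~~~~
ZeroDivisionError: float division by zero
```

```bash
sed -i 's/"brass":(\[15,110,90\]/"brass":([12,90,60]/; s/\[180,255,70\]/[180,255,85]/' m.py
cat > a.py <<'E'
from m import *
S=cap("scene");D=cap("side")
for n,a,b,h in(("black",(335,192),(187,259),.022),("brass",(287,237),(278,192),.008),("blue",(294,176),(232,314),.018),("red",(215,238),(348,189),.022)):
  try:
    ca=blob(S["frame"],*COL[n],a,14);cb=blob(D["frame"],*COL[n],b,24)
    ua,ub=centre(ca),centre(cb)
    print(n,np.round(ua,1),np.round(ub,1),cv2.boundingRect(ca),cv2.boundingRect(cb),"tri",tri(S,ua,D,ub).round(4),"side",ray(D,*ub,h/2)[:2].round(4),"scene",ray(S,*ua,h/2)[:2].round(4))
  except Exception as e: print(n,e,cv2.boundingRect(ca),cv2.boundingRect(cb))
print("plate",ray(D,223,219,.01).round(3),ray(S,327,214,.01).round(3),"studtop",ray(D,222,201,.067).round(3))
for n,p in(("bottle",(165,195)),("redbottle",(147,220)),("cup",(319,220)),("brush",(265,265)),("brushend",(238,245)),("brushhandle",(298,290)),("vise",(345,285)),("white",(288,239)),("black2",(164,312))): print(n,ray(D,*p,.0).round(3))
C=cv2.resize(D["frame"][130:350,100:400],None,fx=2.6,fy=2.6); cv2.imwrite("pics/c1.png",C[:600])
print(D["frame"][192,268:290].tolist())
E
python3 a.py
```

```text
black [335.3 192. ] [186.4 259.6] (327, 188, 17, 9) (172, 247, 30, 26) tri [0.6352 0.2738 0.0092] side [0.6321 0.2751] scene [0.6372 0.2715]
brass [287.3 236.3] [277.8 192.3] (278, 232, 19, 10) (269, 187, 19, 12) tri [ 0.6076 -0.0526  0.0029] side [ 0.6058 -0.0513] scene [ 0.6091 -0.054 ]
blue [293.3 176.9] [232.1 314.5] (287, 174, 14, 7) (217, 300, 31, 30) tri [0.4668 0.3431 0.0085] side [0.4658 0.3432] scene [0.4678 0.3428]
red [214.9 237.8] [348.2 188.8] (208, 232, 15, 13) (341, 182, 16, 15) tri [ 0.4491 -0.1497  0.0102] side [ 0.4483 -0.1487] scene [ 0.4504 -0.151 ]
plate [0.653 0.122 0.01 ] [0.664 0.108 0.01 ] studtop [0.646 0.128 0.067]
bottle [0.859 0.103 0.   ]
redbottle [0.818 0.207 0.   ]
cup [ 0.461 -0.     0.   ]
brush [0.489 0.197 0.   ]
brushend [0.575 0.173 0.   ]
brushhandle [0.396 0.225 0.   ]
vise [0.323 0.167 0.   ]
white [0.489 0.099 0.   ]
black2 [0.582 0.395 0.   ]
[[147, 197, 221], [105, 219, 250], [102, 225, 253], [106, 226, 253], [104, 222, 252], [101, 188, 232], [133, 177, 199], [201, 228, 229], [214, 232, 232], [216, 232, 232], [215, 233, 232], [217, 233, 232], [214, 232, 233], [193, 226, 233], [114, 188, 227], [103, 222, 252], [104, 227, 253], [104, 227, 253], [104, 224, 252], [118, 209, 243], [195, 224, 229], [221, 236, 235]]
```

View pics/c1.png

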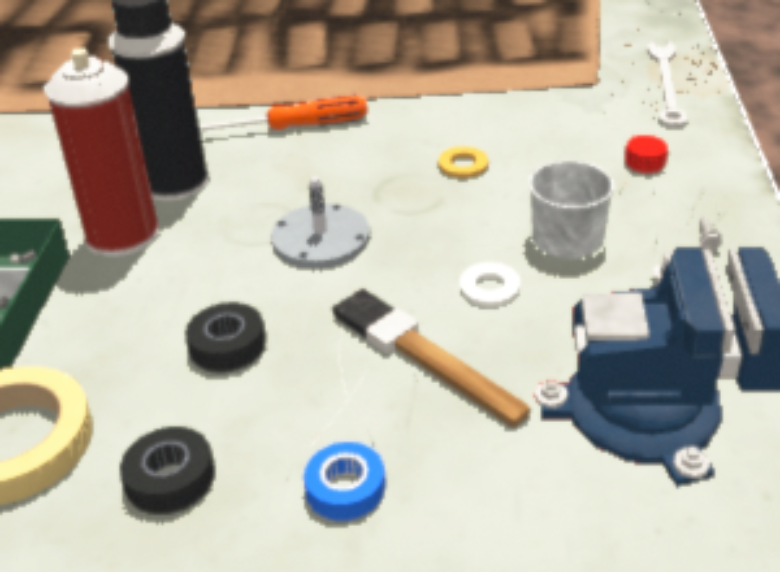

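The crop agrees: the black ring is at crop (225,335), the stud tip at (317,182), and the brass ring (yellow) at (463,162). I'll square up the tool yaw, then travel to hover near the plate and the black ring.

Call:
{"name": "step_arm", "arguments": {"targets": "0 0 0 6.3;0 0 0 6.3;0 0 0 6.1;-1.8 3.4 0 0;-1.8 3.4 0 0;-1.8 3.4 0 0;-1.8 3.4 0 0;-1.8 3.4 0 0;-1.8 3.4 0 0;-1.8 3.4 0 0;-1.8 3.4 0 0", "claw": 8.7}}

```text
time_s: 1.27
tcp_pos: [0.345, -0.3182, 0.2228]
ee_rot: [[-1.0, -0.0, 0.001], [-0.0, 1.0, -0.0], [-0.001, -0.0, -1.0]]
wrist_force: [0.9, 0.2, 0.0]
gripper_width: 0.998
gripper_force: 0.0
```

Call:
{"name": "step_arm", "arguments": {"targets": "-1.8 3.4 0 0;-1.8 3.4 0 0;-1.8 3.4 0 0;-1.8 3.4 0 0;-1.8 3.4 0 0;-1.8 3.4 0 0;-1.8 3.4 0 0;-1.8 3.4 0 0;-1.8 3.4 0 0;-1.8 3.4 0 0;-1.8 3.4 0 0;-1.8 3.4 0 0"}}

```text
time_s: 2.27
tcp_pos: [0.5609, 0.0902, 0.2228]
ee_rot: [[-1.0, -0.001, 0.0], [-0.001, 1.0, 0.0], [-0.0, 0.0, -1.0]]
wrist_force: [0.5, -0.9, 0.3]
gripper_width: 1.0
gripper_force: 0.0
```

Call:
{"name": "step_arm", "arguments": {"targets": "-1.8 3.4 0 0;-1.8 3.4 0 0;-1.8 3.4 0 0;0 0 0 0;0 0 0 0;0 0 0 0"}}

```text
time_s: 2.77
tcp_pos: [0.6139, 0.1901, 0.222]
ee_rot: [[-1.0, -0.001, -0.001], [-0.001, 1.0, -0.001], [0.001, -0.001, -1.0]]
wrist_force: [0.2, -0.0, -0.1]
gripper_width: 1.002
gripper_force: 0.0
```

```bash
python3 - <<'E'
from m import *
W=cap("wrist","w1.png");s=sense();print(s["tcp_pos"],np.round(s["ee_rot"],3).tolist(),s["joints"])
for n,p in(("black",(.635,.2735,.011)),("plate",(.655,.117,.01)),("blue",(.467,.343,.01))): print(n,np.round(proj(W,p),1))
E
```

```text
[0.61385467 0.18956441 0.22249371] [[-1.0, -0.0, -0.001], [-0.0, 1.0, -0.0], [0.001, -0.0, -1.0]] [ 3.15639031e+01  2.37737449e+01  3.14417232e+00  4.14902621e-04
 -6.94102683e+01 -1.21560924e+02]
black [357.9 202. ]
plate [217.2 218.6]
blue [439.7  34.8]
```

View pics/w1.png

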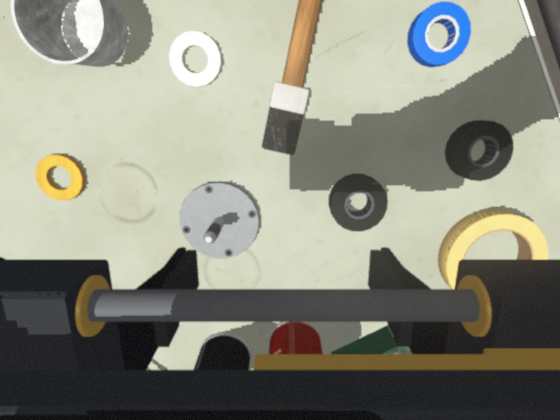

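The wrist view shows the plate centre at (219,221), midway between its bolt holes. The stud tip is at (208,239), the black ring at (358,202), blue at (440,34) and brass at (61,177), as predicted.

```bash
python3 - <<'E'
from m import *
W=cap("wrist");im=W["frame"]
print("plate",ray(W,219,220.7,.01).round(4),"tip",ray(W,208,239,.067).round(4))
hs=cv2.cvtColor(im,cv2.COLOR_BGR2HSV)
for n,p,h in(("black",(358,202),.022),("brass",(61,177),.008),("blue",(440,34),.018)):
    c=blob(im,*COL[n],p,36);u=centre(c);print(n,np.round(u,1),cv2.boundingRect(c),ray(W,*u,h/2).round(4))
c=cv2.cvtColor(im,cv2.COLOR_BGR2GRAY)[165:240,320:395];cv2.imwrite("pics/t.png",c)
E
```

```text
plate [0.6576 0.1182 0.01  ] tip [0.6582 0.1176 0.067 ]
black [358. 201.] (330, 173, 57, 57) [0.6341 0.2731 0.011 ]
brass [ 60.6 176.6] (36, 154, 50, 46) [ 0.6088 -0.0554  0.004 ]
blue [439.3  33.9] (408, 2, 63, 64) [0.4661 0.3427 0.009 ]
```

Call:
{"name": "step_arm", "arguments": {"targets": "-0.7 2.8 0 0;-0.7 2.8 0 0;-0.7 2.75 0 0;0 0 3.5 0;0 0 3.5 0;0 0 3.5 0;0 0 3.5 0;0 0 3.0 0;0 0 2.5 0;0 0 1.4 0;0 0 0.7 0;0 0 0 0"}}

```text
time_s: 3.87
tcp_pos: [0.6345, 0.2722, 0.0053]
ee_rot: [[-1.0, 0.001, -0.002], [0.001, 1.0, -0.002], [0.002, -0.002, -1.0]]
wrist_force: [1.0, 0.5, -0.2]
gripper_width: 1.002
gripper_force: 0.0
```

Call:
{"name": "step_arm", "arguments": {"targets": "0 0 0 0;0 0 0 0;0 0 0 0;0 0 0 0;0 0 0 0;0 0 0 0;0 0 0 0;0 0 0 0", "claw": 4.5}}

```text
time_s: 4.53
tcp_pos: [0.6357, 0.2737, 0.0079]
ee_rot: [[-1.0, -0.001, 0.001], [-0.001, 1.0, -0.0], [-0.001, -0.0, -1.0]]
wrist_force: [-1.2, -1.5, 5.7]
gripper_width: 0.707
gripper_force: 30.0
```

Call:
{"name": "step_arm", "arguments": {"targets": "0 0 -2.5 0;0 0 -3.5 0;0 0 -3.5 0;0 0 -3 0;-0.4 -2.6 0 0;-0.4 -2.6 0 0;-0.4 -2.6 0 0;-0.4 -2.6 0 0;-0.4 -2.6 0 0;-0.3 -2.55 0 0;0 0 0 0;0 0 0 0"}}

```text
time_s: 5.53
tcp_pos: [0.6581, 0.1171, 0.1307]
ee_rot: [[-1.0, 0.002, -0.001], [0.002, 1.0, 0.0], [0.001, 0.0, -1.0]]
wrist_force: [-0.2, -0.1, -1.5]
gripper_width: 0.704
gripper_force: 30.0
```

```bash
python3 - <<'E'
from m import *
s=sense();print(s["tcp_pos"],s["gripper_width"])
D=cap("side");S=cap("scene")
a=cv2.resize(D["frame"][100:300,120:340],None,fx=1.8,fy=1.8);b=cv2.resize(S["frame"][120:240,260:400],None,fx=2.8,fy=2.8)
h=min(len(a),len(b));cv2.imwrite("pics/c2.png",np.hstack([a[:h],b[:h]]))
E
```

```text
[0.65807101 0.11710419 0.13073204] 0.704382217304473
```

View pics/c2.png

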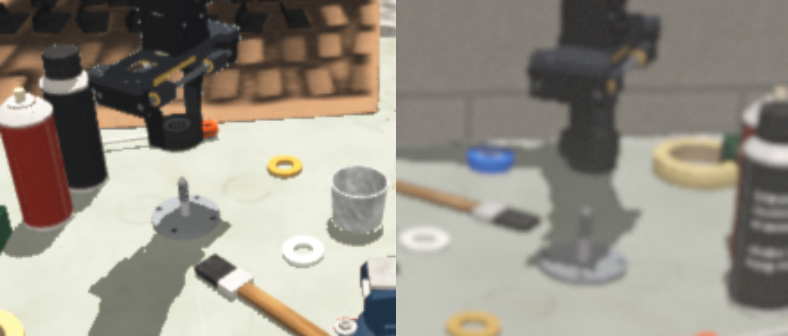

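The picture shows the black ring held level, directly above the stud in both views. Lowering it now.

Call:
{"name": "step_arm", "arguments": {"targets": "0 0 2.5 0;0 0 2.5 0;0 0 2.5 0;0 0 2 0;0 0 1 0;0 0 0.5 0;0 0 0.2 0;0 0 0 0;0 0 0 0"}}

```text
time_s: 6.38
tcp_pos: [0.6594, 0.1189, 0.021]
ee_rot: [[-1.0, -0.001, 0.003], [-0.001, 1.0, 0.001], [-0.003, 0.001, -1.0]]
wrist_force: [0.2, 0.1, -1.4]
gripper_width: 0.706
gripper_force: 30.0
```

Call:
{"name": "step_arm", "arguments": {"targets": "0 0 0.2 0;0 0 0.2 0;0 0 0 0;0 0 0 0"}}

```text
time_s: 6.72
tcp_pos: [0.6594, 0.1187, 0.0178]
ee_rot: [[-1.0, -0.001, 0.003], [-0.001, 1.0, 0.001], [-0.003, 0.001, -1.0]]
wrist_force: [-1.7, 0.0, 5.3]
gripper_width: 0.704
gripper_force: 30.0
```

Contact felt with the plate, so I'll release and go to the brass ring.

Call:
{"name": "step_arm", "arguments": {"targets": "0 0 0 0;0 0 0 0;0 0 0 0;0 0 0 0;0 0 -2.5 0;0 0 -3.5 0;0 0 -3.5 0;0 0 -3.5 0;0 0 0 0;0 0 0 0", "claw": 8.7}}

```text
time_s: 7.55
tcp_pos: [0.6597, 0.1188, 0.1485]
ee_rot: [[-1.0, -0.0, 0.006], [-0.0, 1.0, 0.002], [-0.006, 0.002, -1.0]]
wrist_force: [-0.5, -0.6, -0.9]
gripper_width: 0.999
gripper_force: 0.0
```

Call:
{"name": "step_arm", "arguments": {"targets": "1 -3.45 0 0;1 -3.45 0 0;1 -3.45 0 0;1 -3.45 0 0;1.1 -3.45 0 0;0 0 0 0;0 0 0 0;0 0 0 0"}}

```text
time_s: 8.22
tcp_pos: [0.607, -0.0544, 0.1443]
ee_rot: [[-1.0, 0.0, -0.002], [0.0, 1.0, -0.0], [0.002, -0.0, -1.0]]
wrist_force: [-0.2, 0.4, -0.1]
gripper_width: 0.995
gripper_force: 0.0
```

```bash
python3 - <<'E'
from m import *
s=sense();W=cap("wrist","w2.png");im=W["frame"];print(s["tcp_pos"])
p=proj(W,(.608,-.054,.004));print(p)
c=blob(im,*COL["brass"],tuple(int(x) for x in p),55);u=centre(c);print(np.round(u,1),cv2.boundingRect(c),ray(W,*u,.004).round(4))
E
```

```text
[ 0.60697539 -0.05437244  0.14434931]
(np.float64(282.5476474979631), np.float64(199.82356563205872))
[281.5 200.5] (253, 173, 58, 56) [ 0.6086 -0.055   0.004 ]
```

View pics/w2.png

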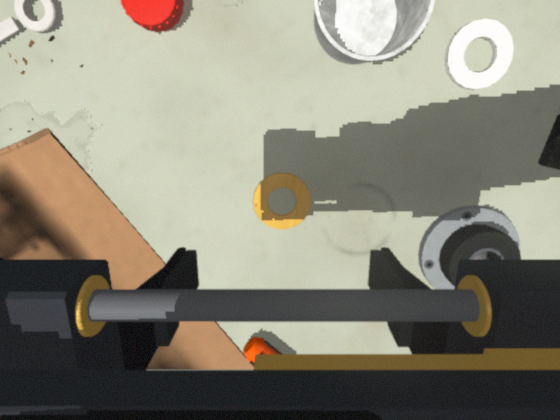

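Brass ring confirmed at (281,200), 58 px or about 52 mm across. The black ring sits on the plate at (480,260). Descending.

Call:
{"name": "step_arm", "arguments": {"targets": "-0.15 0 3 0;0 0 3.5 0;0 0 3.5 0;0 0 2.2 0;0 0 1.1 0;0 0 0.4 0;0 0 0 0;0 0 0 0"}}

```text
time_s: 8.93
tcp_pos: [0.6103, -0.0536, 0.0098]
ee_rot: [[-1.0, -0.002, 0.002], [-0.002, 1.0, 0.0], [-0.002, 0.0, -1.0]]
wrist_force: [-0.0, -0.2, -0.5]
gripper_width: 0.996
gripper_force: 0.0
```

Call:
{"name": "step_arm", "arguments": {"targets": "0 0 0.4 0;0 0 0 0;0 0 0 0"}}

```text
time_s: 9.18
tcp_pos: [0.6094, -0.0542, 0.0055]
ee_rot: [[-1.0, -0.0, 0.002], [-0.0, 1.0, 0.0], [-0.002, 0.0, -1.0]]
wrist_force: [-0.0, 0.8, -0.1]
gripper_width: 0.996
gripper_force: 0.0
```

Call:
{"name": "step_arm", "arguments": {"targets": "0 0 0.1 0;0 0 0 0"}}

```text
time_s: 9.35
tcp_pos: [0.6091, -0.0542, 0.0039]
ee_rot: [[-1.0, -0.0, 0.001], [-0.0, 1.0, 0.0], [-0.001, 0.0, -1.0]]
wrist_force: [-0.1, 0.1, -0.8]
gripper_width: 1.003
gripper_force: 0.0
```

Call:
{"name": "step_arm", "arguments": {"targets": "0 0 0.1 0;0 0 0 0;0 0 0 0;0 0 0 0;0 0 0 0;0 0 0 0;0 0 0 0;0 0 0 0;0 0 0 0", "claw": 3.5}}

```text
time_s: 10.1
tcp_pos: [0.6089, -0.0543, 0.0025]
ee_rot: [[-1.0, -0.0, -0.0], [-0.0, 1.0, -0.0], [0.0, -0.0, -1.0]]
wrist_force: [-0.3, -0.4, -0.2]
gripper_width: 0.579
gripper_force: 30.0
```

Call:
{"name": "step_arm", "arguments": {"targets": "0 0 -2 0;0 0 -3.5 0;0 0 -3.5 0;0 0 -3.5 0;-0.9 3.4 0 0;-1 3.4 0 0;-1 3.5 0 0;-1 3.5 0 0;-1 3.45 0 0;0 0 0 0;0 0 0 0;0 0 0 0"}}

```text
time_s: 11.1
tcp_pos: [0.6572, 0.1182, 0.1268]
ee_rot: [[-1.0, -0.001, -0.002], [-0.001, 1.0, -0.0], [0.002, -0.0, -1.0]]
wrist_force: [-0.2, -1.2, -1.0]
gripper_width: 0.579
gripper_force: 30.0
```

```bash
python3 - <<'E'
from m import *
s=sense();print(s["tcp_pos"],s["gripper_width"])
D=cap("side");S=cap("scene");W=cap("wrist")
a=cv2.resize(D["frame"][100:300,120:340],None,fx=1.8,fy=1.8);b=cv2.resize(S["frame"][120:240,260:400],None,fx=2.8,fy=2.8)
h=min(len(a),len(b));cv2.imwrite("pics/c3.png",np.hstack([a[:h],b[:h]]))
for n,C,q in(("side",D,26),("scene",S,16)):
    p=proj(C,(.659,.1185,s["tcp_pos"][2]+.0015)); c=blob(C["frame"],*COL["brass"],tuple(int(x) for x in p),q);print(n,p,centre(c),cv2.boundingRect(c))
E
```

```text
[0.6571805  0.1182398  0.12682788] 0.5788543266253815
side (np.float64(217.36998655239682), np.float64(174.31652816301647)) (219.39549681840427, 170.16397454723443) (210, 156, 21, 27)
scene (np.float64(328.9784063452081), np.float64(173.1844951473953)) (333.029304029304, 173.36263736263737) (330, 169, 8, 9)
```

View pics/c3.png

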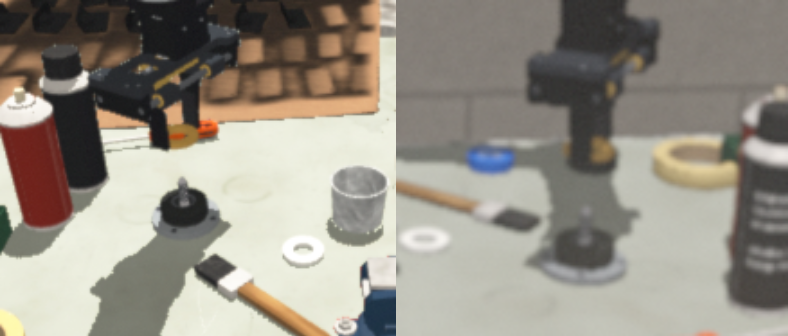

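The black ring is flat round the stud in both crops, and the brass ring is held level above it. Lowering.

Call:
{"name": "step_arm", "arguments": {"targets": "0 0 2.5 0;0 0 2.5 0;0 0 2 0;0 0 1.2 0;0 0 0.6 0;0 0 0.1 0;0 0 0 0;0 0 0 0"}}

```text
time_s: 11.92
tcp_pos: [0.6589, 0.1184, 0.0401]
ee_rot: [[-1.0, -0.0, 0.003], [-0.0, 1.0, 0.001], [-0.003, 0.001, -1.0]]
wrist_force: [0.1, -0.6, -1.5]
gripper_width: 0.578
gripper_force: 30.0
```

Call:
{"name": "step_arm", "arguments": {"targets": "0 0 0.15 0;0 0 0 0;0 0 0 0"}}

```text
time_s: 12.17
tcp_pos: [0.6581, 0.1185, 0.0377]
ee_rot: [[-1.0, -0.001, 0.001], [-0.001, 1.0, 0.0], [-0.001, 0.0, -1.0]]
wrist_force: [-0.1, -0.4, -1.1]
gripper_width: 0.572
gripper_force: 30.0
```

Call:
{"name": "step_arm", "arguments": {"targets": "0 0 0.15 0;0 0 0 0;0 0 0 0"}}

```text
time_s: 12.42
tcp_pos: [0.6578, 0.1183, 0.0355]
ee_rot: [[-1.0, -0.0, -0.0], [-0.0, 1.0, -0.0], [0.0, -0.0, -1.0]]
wrist_force: [-0.6, 0.4, 0.2]
gripper_width: 0.577
gripper_force: 30.0
```

Call:
{"name": "step_arm", "arguments": {"targets": "0 0 0.1 0;0 0 0 0;0 0 0 0"}}

```text
time_s: 12.67
tcp_pos: [0.658, 0.1184, 0.0346]
ee_rot: [[-1.0, -0.001, 0.0], [-0.001, 1.0, 0.0], [-0.0, 0.0, -1.0]]
wrist_force: [0.6, -0.2, -0.4]
gripper_width: 0.578
gripper_force: 30.0
```

Call:
{"name": "step_arm", "arguments": {"targets": "0 0 0.1 0;0 0 0 0;0 0 0 0"}}

```text
time_s: 12.92
tcp_pos: [0.658, 0.1184, 0.0345]
ee_rot: [[-1.0, -0.001, 0.001], [-0.001, 1.0, -0.0], [-0.001, -0.0, -1.0]]
wrist_force: [-1.6, 0.9, 5.3]
gripper_width: 0.581
gripper_force: 30.0
```

Call:
{"name": "step_arm", "arguments": {"targets": "0 0 0 0;0 0 0 0;0 0 0 0;0 0 0 0;0 0 0 0;0 0 -2.5 0;0 0 -3 0;0 0 -3 0;0 0 -3 0;0 0 0 0", "claw": 8.7}}

```text
time_s: 13.75
tcp_pos: [0.6618, 0.1192, 0.1562]
ee_rot: [[-1.0, -0.002, 0.013], [-0.002, 1.0, 0.003], [-0.013, 0.003, -1.0]]
wrist_force: [0.5, 0.1, 1.5]
gripper_width: 1.003
gripper_force: 0.0
```

Call:
{"name": "step_arm", "arguments": {"targets": "2.4 2.8 0 0;2.4 2.8 0 0;2.4 2.8 0 0;2.4 2.8 0 0;2.4 2.8 0 0;2.4 2.8 0 0;2.4 2.8 0 0;2.3 2.8 0 0;0 0 0 0;0 0 0 0;0 0 0 0"}}

```text
time_s: 14.67
tcp_pos: [0.4666, 0.3423, 0.1483]
ee_rot: [[-1.0, -0.001, -0.0], [-0.001, 1.0, -0.0], [0.0, -0.0, -1.0]]
wrist_force: [0.1, -0.2, -0.5]
gripper_width: 1.001
gripper_force: 0.0
```

```bash
python3 - <<'E'
from m import *
s=sense();W=cap("wrist","w3.png");im=W["frame"];print(s["tcp_pos"])
p=proj(W,(.4665,.343,.009));print(p)
c=blob(im,*COL["blue"],tuple(int(x) for x in p),55);u=centre(c);print(np.round(u,1),cv2.boundingRect(c),ray(W,*u,.009).round(4))
E
```

```text
[0.46663453 0.34225921 0.14832268]
(np.float64(283.0041071878803), np.float64(198.58077764765267))
[281.8 200. ] (251, 169, 63, 63) [0.4678 0.3419 0.009 ]
```

View pics/w3.png

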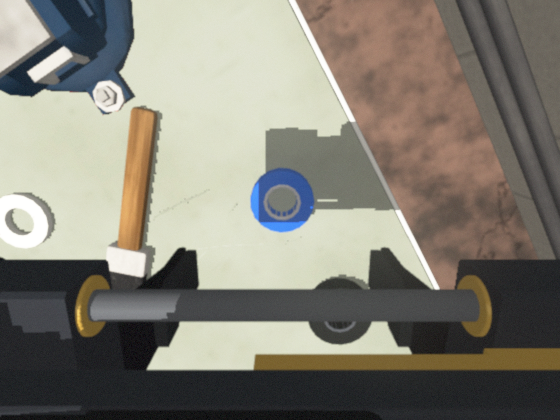

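The blue ring is at (282,200), centred between the fingers. The brush and the other black ring are clear.

Call:
{"name": "step_arm", "arguments": {"targets": "-0.1 0 3 0;0 0 3.5 0;0 0 3.5 0;0 0 2.2 0;0 0 1.1 0;0 0 0.4 0;0 0 0.3 0;0 0 0 0;0 0 0 0;0 0 0 0"}}

```text
time_s: 15.55
tcp_pos: [0.4685, 0.343, 0.0101]
ee_rot: [[-1.0, -0.0, 0.002], [-0.0, 1.0, 0.002], [-0.002, 0.002, -1.0]]
wrist_force: [-0.2, 0.6, 0.1]
gripper_width: 1.002
gripper_force: 0.0
```

Call:
{"name": "step_arm", "arguments": {"targets": "0 0 0 0;0 0 0 0;0 0 0 0;0 0 0 0;0 0 0 0;0 0 0 0;0 0 0 0;0 0 0 0", "claw": 4}}

```text
time_s: 16.22
tcp_pos: [0.4677, 0.3421, 0.0086]
ee_rot: [[-1.0, -0.001, -0.0], [-0.001, 1.0, -0.0], [0.0, -0.0, -1.0]]
wrist_force: [-0.6, -0.4, 0.6]
gripper_width: 0.634
gripper_force: 30.0
```

Call:
{"name": "step_arm", "arguments": {"targets": "0 0 -2 0;0 0 -3.5 0;0 0 -3.5 0;0 0 -3.5 0;-2.3 -2.8 0 0;-2.4 -2.8 0 0;-2.4 -2.8 0 0;-2.4 -2.8 0 0;-2.4 -2.8 0 0;-2.4 -2.8 0 0;-2.4 -2.8 0 0;-2.3 -2.8 0 0"}}

```text
time_s: 17.22
tcp_pos: [0.6586, 0.1167, 0.1329]
ee_rot: [[-1.0, -0.0, -0.001], [-0.0, 1.0, -0.0], [0.001, -0.0, -1.0]]
wrist_force: [0.6, -0.2, -0.8]
gripper_width: 0.632
gripper_force: 30.0
```

Call:
{"name": "step_arm", "arguments": {"targets": "0 0 0 0;0 0 0 0;0 0 0 0"}}

```text
time_s: 17.47
tcp_pos: [0.6573, 0.1181, 0.1327]
ee_rot: [[-1.0, 0.0, -0.002], [0.0, 1.0, -0.0], [0.002, -0.0, -1.0]]
wrist_force: [-1.2, 0.4, -1.7]
gripper_width: 0.635
gripper_force: 30.0
```

```bash
python3 - <<'E'
from m import *
s=sense();print(s["tcp_pos"],s["gripper_width"])
D=cap("side");S=cap("scene");W=cap("wrist")
a=cv2.resize(D["frame"][100:300,120:340],None,fx=1.8,fy=1.8);b=cv2.resize(S["frame"][120:240,260:400],None,fx=2.8,fy=2.8)
h=min(len(a),len(b));cv2.imwrite("pics/c4.png",np.hstack([a[:h],b[:h]]))
E
```

```text
[0.65729007 0.11808834 0.13269044] 0.6354032928954676
```

View pics/c4.png

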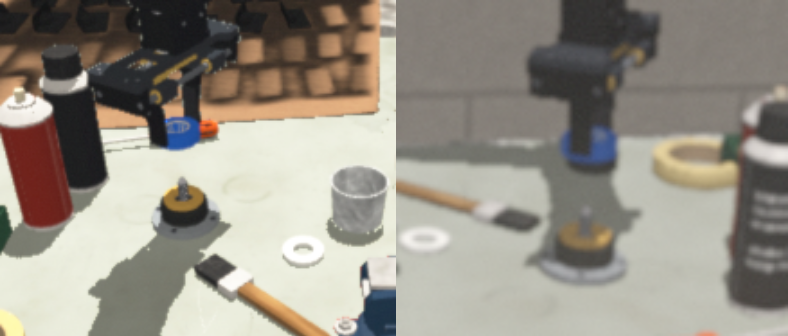

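The brass ring lies flat on the black one round the stud, and the blue ring is above it. Lowering 8.0 cm, then slowly.

Call:
{"name": "step_arm", "arguments": {"targets": "0 0 2.5 0;0 0 2.3 0;0 0 1.7 0;0 0 1 0;0 0 0.4 0;0 0 0.2 0;0 0 0 0;0 0 0 0;0 0 0 0"}}

```text
time_s: 18.37
tcp_pos: [0.6586, 0.1186, 0.0539]
ee_rot: [[-1.0, -0.001, 0.002], [-0.001, 1.0, 0.001], [-0.002, 0.001, -1.0]]
wrist_force: [0.7, 0.1, -0.9]
gripper_width: 0.637
gripper_force: 30.0
```

Call:
{"name": "step_arm", "arguments": {"targets": "0 0 0.15 0;0 0 0 0;0 0 0 0"}}

```text
time_s: 18.62
tcp_pos: [0.6579, 0.1182, 0.0513]
ee_rot: [[-1.0, -0.0, 0.0], [-0.0, 1.0, 0.0], [-0.0, 0.0, -1.0]]
wrist_force: [0.1, -0.3, -1.3]
gripper_width: 0.634
gripper_force: 30.0
```

Call:
{"name": "step_arm", "arguments": {"targets": "0 0 0.1 0;0 0 0 0;0 0 0 0"}}

```text
time_s: 18.87
tcp_pos: [0.6578, 0.1182, 0.0499]
ee_rot: [[-1.0, -0.0, -0.0], [-0.0, 1.0, -0.0], [0.0, -0.0, -1.0]]
wrist_force: [-0.2, 0.2, -0.1]
gripper_width: 0.636
gripper_force: 30.0
```

Call:
{"name": "step_arm", "arguments": {"targets": "0 0 0.1 0;0 0 0 0;0 0 0 0"}}

```text
time_s: 19.12
tcp_pos: [0.6578, 0.1183, 0.0489]
ee_rot: [[-1.0, -0.0, -0.0], [-0.0, 1.0, -0.0], [0.0, -0.0, -1.0]]
wrist_force: [0.4, 0.0, -1.2]
gripper_width: 0.636
gripper_force: 30.0
```

Call:
{"name": "step_arm", "arguments": {"targets": "0 0 0.1 0;0 0 0 0;0 0 0 0"}}

```text
time_s: 19.37
tcp_pos: [0.658, 0.1183, 0.0486]
ee_rot: [[-1.0, -0.001, 0.0], [-0.001, 1.0, -0.0], [-0.0, -0.0, -1.0]]
wrist_force: [-1.4, -0.1, 1.7]
gripper_width: 0.636
gripper_force: 30.0
```

Contact again at the expected height. I'll release and go to the cap.

Call:
{"name": "step_arm", "arguments": {"targets": "0 0 0 0;0 0 0 0;0 0 0 0;0 0 0 0;0 0 0 0;0 0 -2.5 0;0 0 -3 0;0 0 -3 0;0 0 -1.5 0;0 0 0 0", "claw": 8.7}}

```text
time_s: 20.2
tcp_pos: [0.6605, 0.119, 0.1533]
ee_rot: [[-1.0, -0.001, 0.009], [-0.001, 1.0, 0.003], [-0.009, 0.003, -1.0]]
wrist_force: [0.3, 0.2, 0.1]
gripper_width: 0.996
gripper_force: 0.0
```

Call:
{"name": "step_arm", "arguments": {"targets": "2.3 -3 0 0;2.3 -3 0 0;2.3 -3 0 0;2.3 -3 0 0;2.3 -3 0 0;2.3 -3 0 0;2.3 -3 0 0;2.3 -3 0 0;2.4 -2.8 0 0;0 0 0 0;0 0 0 0;0 0 0 0"}}

```text
time_s: 21.2
tcp_pos: [0.4501, -0.1499, 0.1478]
ee_rot: [[-1.0, 0.0, 0.0], [0.0, 1.0, 0.0], [-0.0, 0.0, -1.0]]
wrist_force: [0.6, -0.3, 0.7]
gripper_width: 1.0
gripper_force: 0.0
```

```bash
python3 - <<'E'
from m import *
s=sense();W=cap("wrist","w4.png");im=W["frame"];print(s["tcp_pos"])
p=proj(W,(.4495,-.15,.011));print(p)
c=blob(im,*COL["red"],tuple(int(x) for x in p),55);u=centre(c);print(np.round(u,1),cv2.boundingRect(c),ray(W,*u,.011).round(4))
E
```

```text
[ 0.45008223 -0.14988912  0.14782965]
(np.float64(281.992585225002), np.float64(198.72548848330553))
[280.1 199.8] (256, 175, 49, 50) [ 0.4504 -0.1517  0.011 ]
```

View pics/w4.png

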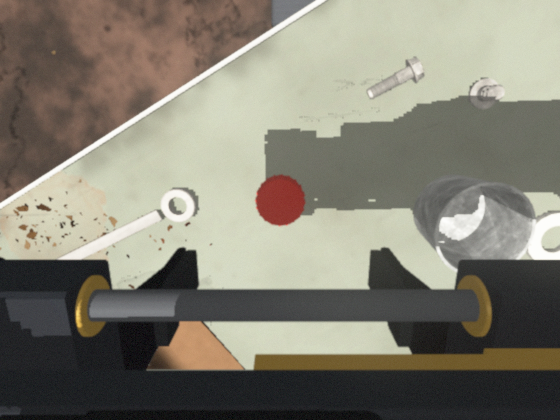

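The red cap is at (280,200). The spanner's end is at (178,205) and the cup's edge at x≈415, both outside the finger span. I'll narrow the opening a little anyway.

Call:
{"name": "step_arm", "arguments": {"targets": "0 -0.15 3 0;0 0 3.5 0;0 0 3.5 0;0 0 2.2 0;0 0 1.1 0;0 0 0.4 0;0 0 0.2 0;0 0 0 0;0 0 0 0;0 0 0 0", "claw": 7}}

```text
time_s: 22.08
tcp_pos: [0.4509, -0.1511, 0.01]
ee_rot: [[-1.0, -0.001, 0.002], [-0.001, 1.0, -0.0], [-0.002, -0.0, -1.0]]
wrist_force: [-0.1, -0.3, -0.4]
gripper_width: 0.807
gripper_force: 0.0
```

Call:
{"name": "step_arm", "arguments": {"targets": "0 0 0 0;0 0 0 0;0 0 0 0;0 0 0 0;0 0 0 0;0 0 0 0;0 0 0 0;0 0 0 0", "claw": 2.8}}

```text
time_s: 22.75
tcp_pos: [0.45, -0.1513, 0.0092]
ee_rot: [[-1.0, -0.001, 0.0], [-0.001, 1.0, -0.0], [-0.0, -0.0, -1.0]]
wrist_force: [-0.0, -0.4, 2.2]
gripper_width: 0.473
gripper_force: 30.0
```

Call:
{"name": "step_arm", "arguments": {"targets": "0 0 -2 0;0 0 -3.5 0;0 0 -4 0;0 0 -4 0;-2.3 3 0 0;-2.3 3 0 0;-2.3 3 0 0;-2.3 3 0 0;-2.3 3 0 0;-2.3 3 0 0;-2.3 3 0 0;-2.3 3 0 0"}}

```text
time_s: 23.75
tcp_pos: [0.6343, 0.0904, 0.1434]
ee_rot: [[-1.0, -0.0, -0.001], [-0.0, 1.0, -0.0], [0.001, -0.0, -1.0]]
wrist_force: [0.9, -0.4, -0.9]
gripper_width: 0.474
gripper_force: 30.0
```

Call:
{"name": "step_arm", "arguments": {"targets": "-2.4 2.95 0 0;0 0 0 0;0 0 0 0;0 0 0 0"}}

```text
time_s: 24.08
tcp_pos: [0.657, 0.1181, 0.1428]
ee_rot: [[-1.0, -0.0, -0.003], [-0.0, 1.0, -0.001], [0.003, -0.001, -1.0]]
wrist_force: [-0.3, 0.9, -1.1]
gripper_width: 0.474
gripper_force: 30.0
```

```bash
python3 - <<'E'
from m import *
s=sense();print(s["tcp_pos"],s["gripper_width"])
D=cap("side");S=cap("scene");W=cap("wrist")
a=cv2.resize(D["frame"][100:300,120:340],None,fx=1.8,fy=1.8);b=cv2.resize(S["frame"][120:240,260:400],None,fx=2.8,fy=2.8)
h=min(len(a),len(b));cv2.imwrite("pics/c5.png",np.hstack([a[:h],b[:h]]))
E
```

```text
[0.65695339 0.11809973 0.14284821] 0.47357260525985834
```

View pics/c5.png

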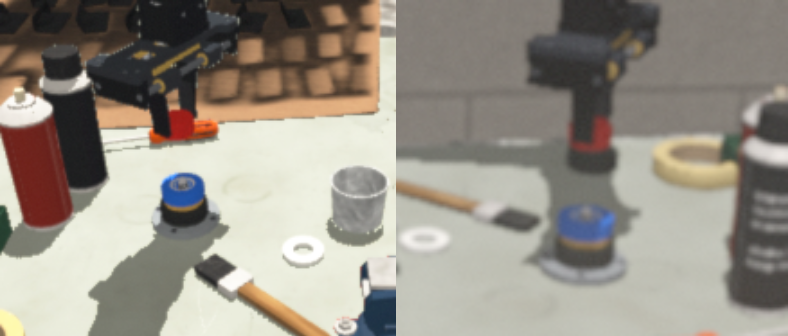

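The blue ring is seated flat with the stud tip showing through it, and the cap is above the stud. Lowering 7.1 cm, then slowly.

Call:
{"name": "step_arm", "arguments": {"targets": "0 0 2.2 0;0 0 2 0;0 0 1.5 0;0 0 0.8 0;0 0 0.4 0;0 0 0.2 0;0 0 0 0;0 0 0 0;0 0 0 0"}}

```text
time_s: 24.98
tcp_pos: [0.6585, 0.1185, 0.0742]
ee_rot: [[-1.0, -0.001, 0.002], [-0.001, 1.0, 0.001], [-0.002, 0.001, -1.0]]
wrist_force: [-0.7, -0.4, -0.9]
gripper_width: 0.473
gripper_force: 30.0
```

Call:
{"name": "step_arm", "arguments": {"targets": "0 0 0.15 0;0 0 0 0;0 0 0 0"}}

```text
time_s: 25.23
tcp_pos: [0.6579, 0.1183, 0.0717]
ee_rot: [[-1.0, -0.0, 0.0], [-0.0, 1.0, 0.0], [-0.0, 0.0, -1.0]]
wrist_force: [-0.3, 0.4, -1.2]
gripper_width: 0.471
gripper_force: 30.0
```

Call:
{"name": "step_arm", "arguments": {"targets": "0 0 0.1 0;0 0 0 0;0 0 0 0"}}

```text
time_s: 25.48
tcp_pos: [0.6578, 0.1183, 0.0704]
ee_rot: [[-1.0, -0.0, -0.0], [-0.0, 1.0, -0.0], [0.0, -0.0, -1.0]]
wrist_force: [-0.2, -0.8, -0.0]
gripper_width: 0.473
gripper_force: 30.0
```

Call:
{"name": "step_arm", "arguments": {"targets": "0 0 0.15 0;0 0 0 0;0 0 0 0"}}

```text
time_s: 25.73
tcp_pos: [0.6578, 0.1183, 0.0689]
ee_rot: [[-1.0, -0.0, -0.0], [-0.0, 1.0, -0.0], [0.0, -0.0, -1.0]]
wrist_force: [-0.1, 0.5, -1.6]
gripper_width: 0.479
gripper_force: 30.0
```

Call:
{"name": "step_arm", "arguments": {"targets": "0 0 0.1 0;0 0 0 0;0 0 0 0"}}

```text
time_s: 25.98
tcp_pos: [0.6578, 0.1183, 0.068]
ee_rot: [[-1.0, -0.0, -0.0], [-0.0, 1.0, -0.0], [0.0, -0.0, -1.0]]
wrist_force: [-0.3, -0.4, -0.7]
gripper_width: 0.471
gripper_force: 30.0
```

Call:
{"name": "step_arm", "arguments": {"targets": "0 0 0.1 0;0 0 0 0;0 0 0 0"}}

```text
time_s: 26.23
tcp_pos: [0.658, 0.1183, 0.0673]
ee_rot: [[-1.0, -0.0, 0.0], [-0.0, 1.0, 0.0], [-0.0, 0.0, -1.0]]
wrist_force: [-0.0, 0.4, 0.5]
gripper_width: 0.473
gripper_force: 30.0
```

Seated to within about 0.3 mm. Releasing, retreating upward and checking.

Call:
{"name": "step_arm", "arguments": {"targets": "0 0 0.05 0;0 0 0 0;0 0 0 0;0 0 0 0;0 0 0 0;0 0 0 0;0 0 -2.5 0;0 0 -3 0;0 0 -3.5 0;0 0 -2.5 0;0 0 0 0;0 0 0 0", "claw": 8}}

```text
time_s: 27.23
tcp_pos: [0.6587, 0.1187, 0.1839]
ee_rot: [[-1.0, -0.0, 0.004], [-0.0, 1.0, 0.002], [-0.004, 0.002, -1.0]]
wrist_force: [0.2, 1.2, -0.2]
gripper_width: 0.918
gripper_force: 0.0
```

```bash
python3 - <<'E'
from m import *
s=sense();print(s["tcp_pos"],s["gripper_width"])
D=cap("side");S=cap("scene")
a=cv2.resize(D["frame"][150:270,120:340],None,fx=1.8*1.5,fy=2.7)[:, :400];b=cv2.resize(S["frame"][150:240,280:380],None,fx=3.6,fy=3.6)
h=min(len(a),len(b));cv2.imwrite("pics/c6.png",np.hstack([a[:h],b[:h]]))
E
```

```text
[0.65867391 0.11869781 0.18386243] 0.9177118006504306
```

View pics/c6.png

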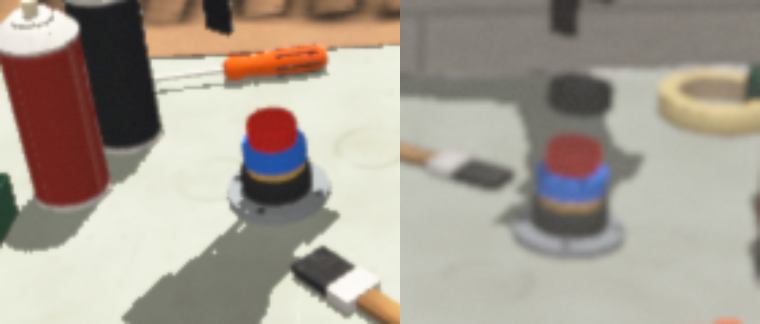

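The stack (black, brass, blue, red cap) stands straight and flat in both views, with the robot clear of it. Handing in.

```bash
python3 -c "
from station import r
print(r.finish_job())"
```

```text
the job is handed in; nothing more can be done
None
```

The rubber mount is built on the stud in the order asked (black cushion, brass spacer, blue cushion, red cap), stood straight and flat in the last camera views, and was handed in at about 27 s; the cup, brush and spanner were not touched.

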